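# Slide the chopping board out over the shelf end for pick-up

### The job

The thin chopping board lies flat on the low wooden counter shelf, where nobody can get their fingers under it. Push it along the shelf, without gripping or lifting it, until exactly its green band sticks out past the end of the shelf that it faces: the line between green and white right over the shelf's edge, and the board square to that edge. Leave the jars, flask and tumbler where they stand and finish clear of everything.

Things in the scene. Friction and masses are not known exactly. Their poses are not given: they have to be found in the camera images.
- shelf: Fixed low wooden shelf: flat top 300 mm (x) by 420 mm (y), 18 mm thick, upper face 60 mm above the counter, on two upright panels 150 mm either side of the middle in y. Origin: centre of its footprint, on the counter; z up. The end the board must stick out over is the 300 mm edge at its y = -210 mm: the end on the robot's right as it looks ahead, the one nearest the green band.
- shelf_edge (a point): Middle of that shelf edge, at the level of the upper face; axes as the shelf's (its -y points outward, off the shelf).
- board: Loose rigid plastic chopping board, 130 mm (x) by 200 mm (y), 8 mm thick, about 0.2 kg, white with a green band 40 mm wide across its whole -y end. Origin: centre of its underside; z up. Lies flat on the shelf, green end towards the edge, up to 9 degrees askew. Slides with ordinary friction (about 1 to 4 N) and stops when the push stops.
- board_lead (a point): Middle of the board's green end (its leading edge, own y = -100 mm), at the underside; axes as the board's.
- board_tail (a point): Middle of the board's white end (its trailing edge, own y = +100 mm), at the underside; axes as the board's. There is at least 80 mm of free shelf behind it.
- jar_salt: Bystander: jar with white contents and a green lid, 68 mm across, 84 mm tall, standing on the shelf beside the board (on the side away from the robot). Origin: centre of its underside.
- jar_cocoa: Bystander: jar with dark brown contents and a green lid, 68 mm across, 84 mm tall, standing on the shelf beside the board (on the side away from the robot). Origin: centre of its underside.
- flask: Bystander: teal drinking flask, 68 mm across, 215 mm tall, standing on the counter off the end the board is pushed towards, on the side away from the robot. Origin: centre of its underside.
- tumbler: Bystander: open steel tumbler, 70 mm across the rim, 100 mm tall, standing on the counter off the other end of the shelf. Origin: centre of its underside.
There are look-alikes about, which are no part of the job. Leave any blue or yellow look-alike of the board alone.

How it is judged:
At the end, for the whole second after the job is handed in: Board flat and at rest on the shelf, middle of its green end 30 to 50 mm past the edge, square within 7 degrees, its middle within 90 mm of the shelf's long centre line; jars, flask and tumbler within 15 mm of where they stood (y of board_lead in the frame of shelf between -0.26 and -0.24 m and angle between the y axis of board and the y axis of shelf, either way round below 0.12 rad and x of board in the frame of shelf between -0.09 and 0.09 m and z of board in the frame of shelf between 0.055 and 0.064 m and angle between board's own z axis and vertical below 0.05 rad and linear speed of board below 0.01 m/s and distance of each of jar_salt, jar_cocoa, flask, tumbler from where it was at the start of the episode below 0.015 m); the robot touches nothing.
It fails at once if the board is lifted off the shelf (more than 10 mm) or tipped up (z of board in the frame of shelf above 0.07 m or angle between board's own z axis and vertical above 0.2 rad).
It fails at once if the board falls off the shelf (z of board in the frame of shelf below 0.045 m).
It fails at once if a jar, the flask or the tumbler is shifted by more than 15 mm or tipped (distance of any of jar_salt, jar_cocoa, flask, tumbler from where it was at the start of the episode above 0.015 m or angle between any of jar_salt, jar_cocoa, flask, tumbler's own z axis and vertical above 0.3 rad).
It also fails if it takes over 35 s, if anything falls off the work surface, if the arm or the gripper's body presses on something with over 40 N, if the wrist force passes 120 N, or if a joint passes its speed limit or range.

### The arm

A 6-joint arm with a two-finger parallel gripper is mounted at the origin on the work surface. World frame = base frame: x ahead of the robot, y to its left, z up, the work surface at z = 0. Lengths are in m, angles in rad, forces in N, time in s.
With the tool pointing down it reaches from about 0.375 to 0.9 m from the base axis. Payload 3.1 kg.
Tool frame: the origin (TCP) lies midway between the tips of the shut fingers; the grasp point (between the pads) lies 19 mm behind it; z points along the fingers, y is the line along which they close (so a half turn about z gives the same grasp; the last joint's range is limited). The gripper opens to 87 mm and grips with 3 to 60 N. Pads are 19 mm wide; open, the fingers measure 117 mm over their backs; the gripper's body (75 mm by 190 mm) begins 51 mm behind the grasp point.
Start: joints at [1.089, 0.527, 1.433, -0, 1.181, -0.178], TCP at [0.186, 0.597, 0.223] pointing down, gripper open.
Joint ranges: [-3.08, 3.08], [-0.75, 2.2], [0.22, 2.44], [-1.43, 4.57], [0, 2.65], [-2.85, 2.85]. Speed limits (rad/s): [2.79, 2.79, 3.14, 3.14, 3.14, 3.14].

### API

Orientations are given as a unit quaternion [x, y, z, w].
In Python, from rig import status, imaging, order gives the robot as it stands.
- The arm moves only by the tool arm_command, never from a script. Its argument "deltas" is one flat list of numbers, 5 for each row, row after row: the opening, from -1 (shut) to 1 (fully open), so that 0 is half open, then the shift along the tool's x, y, z in m, then the turn about the tool's z in rad. In form: [gripper, tx, ty, tz, roll, gripper, tx, ty, tz, roll, ...]. A call has 1 to 12 rows; each row shifts and turns the commanded pose from where the row before left it, along the tool's axes as they then stand; what a row does not reach is not made up. A row lasts 1/8 s, in which the tool goes at most 62.5 mm and 10.7 degrees, less where a joint would pass 70% of its speed; a pose out of reach is approached as far as the arm can. A call with a gripper value outside its range is refused whole. The fingers move at their own pace and stop on an object; "newtons" is the grip in N (left out, the last holds). Time passes only in rows, so rows that do not move let the fingers close. It gives the time, the measured TCP pose, the force, the opening and the grip force at its end, in the units of the state.
- status.get_obs(): the state, without advancing time (a new reading comes with each control period).
- imaging.camera(name): name is "scene" or "top" or "wrist"; returns (picture, depth): 420x560x3 uint8, red, green, blue; 420x560 float32, m along the optical axis (not along the pixel's ray), 0 where there is no reading.
- imaging.camera_params(name): a dict with "intrinsics" (3x3 intrinsics, pixels), "camera_from_world" (4x4, takes a point from world to camera coordinates). Camera axes: x right, y up, looking along -z (the intrinsics and any distortion apply to the point x, -y, -z); pixel columns grow to the right and rows downward; lengths in m; the calibration is good to about 2 mm. A picture is of the moment at which its call begins: read the wrist's pose just before it. camera_params takes no time and is no camera call; for the wrist camera it gives the pose at the moment of the call.
- order.hand_in(): hands the job in; it is judged then, once.
The state is a dict: "time": time; "q": joint angles; "joint_velocities": joint speeds; "joint_torque": joint torques, N m; "position": TCP position; "tool_rot": TCP orientation; "ft_force": force on the tool from outside, world axes, zero at the start; "moment": the same for the moment, N m; "grip_width": finger opening in m; "grip_force": force on a finger pad.
Only numpy, scipy, OpenCV 4.12 (cv2) and the standard library are available. Lean on these libraries where they do the work, as an engineer would, in place of code of your own. Each camera call takes 0.05 s, during which the arm holds its last target. There are 200 camera calls.

## Working session

There is one attempt and no reset: what is moved stays moved. The work goes in short steps, Python scripts to look and compute and a tool call to move; the robot and the scene stay as the last step left them, time stands still between calls to the robot, and variables do not carry over. Pictures are saved under pics/ and viewed, at most 10 in all, crops included, and the job is handed in when it is done.

Besides the shell and the picture viewer there is one more tool, called after ">>>" as a command line: name --argument value ..., lists and objects as JSON in quotes. arm_command: Moves the arm, as the interface text tells. Its arguments: {"type":"object","properties":{"deltas":{"type":"array"},"newtons":{"type":"number"}},"required":["deltas"]}

```bash
mkdir -p pics
cat > h.py <<'E'
import numpy as np, cv2
from rig import status, imaging, order
def grab(n,f=None):
    p,d=imaging.camera(n); P=imaging.camera_params(n)
    if f: cv2.imwrite('pics/'+f,p[:,:,::-1])
    return p,d,np.array(P['intrinsics']),np.array(P['camera_from_world'])
def ray(uv,z,K,T):
    "pixels (N,2) -> world points on plane z"
    uv=np.atleast_2d(uv).astype(float)
    r=np.c_[uv,np.ones(len(uv))]@np.linalg.inv(K).T
    r=r*[1,-1,-1]; R=T[:3,:3]; c=-R.T@T[:3,3]; d=r@R
    return c+d*((z-c[2])/d[:,2])[:,None]
E
python3 - <<'E'
from h import *
print(status.get_obs())
for n in('top','scene'):
    p,d,K,T=grab(n,n+'1.png'); print(n,K,T)
    np.savez('pics/'+n+'1.npz',p=p,d=d,K=K,T=T)
E
```

```text
{'time': 0.0, 'q': array([ 1.08948828e+00,  5.28460322e-01,  1.43388807e+00, -4.81935690e-05,
        1.18136749e+00, -1.78500634e-01]), 'joint_velocities': array([-8.71282427e-04,  9.07167056e-04,  2.00491188e-05, -5.56142591e-04,
        3.52599749e-04,  2.66964133e-03]), 'joint_torque': array([-9.55205996e-05, -4.40038848e+01, -1.76590258e+01,  6.32888381e-02,
        5.82824077e-02, -1.55378684e-04]), 'position': array([0.1860227 , 0.59592097, 0.22157974]), 'tool_rot': array([ 1.50816779e-01,  9.88561162e-01, -1.01158258e-03, -3.22831102e-04]), 'ft_force': array([ 0.79928851,  0.44165251, -0.02194731]), 'moment': array([0.05229656, 0.03087166, 0.00287759]), 'grip_force': 0.0, 'grip_width': 0.0869284454505044}
top [[534.05424621   0.         277.25488491]
 [  0.         534.05424621 211.25748488]
 [  0.           0.           1.        ]] [[ 0.02921954 -0.99950078  0.01201684  0.04964851]
 [ 0.99855865  0.02972924  0.04468555 -0.53493327]
 [-0.04502049  0.01069382  0.99892882 -1.29623425]
 [ 0.          0.          0.          1.        ]]
scene [[448.29926961   0.         289.50063025]
 [  0.         448.29926961 213.91042427]
 [  0.           0.           1.        ]] [[-3.10533919e-01  9.50561653e-01 -1.10886961e-03  9.23688914e-02]
 [-8.01621679e-01 -2.61250231e-01  5.37727627e-01  4.24048200e-01]
 [ 5.10853569e-01  1.67871561e-01  8.43117886e-01 -1.44188106e+00]
 [ 0.00000000e+00  0.00000000e+00  0.00000000e+00  1.00000000e+00]]
```

View pics/top1.png

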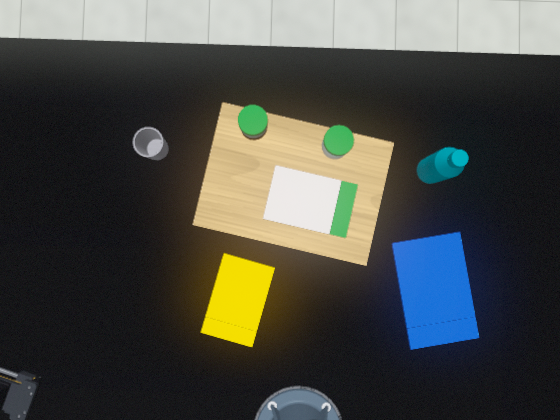

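View pics/scene1.png

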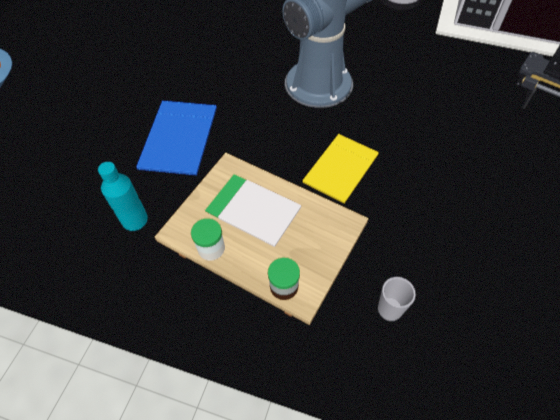

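The only white board with a green band is at about (311,201) in top. The yellow board (237,300) and blue board (436,290) are look-alikes lying on the counter, so I'll leave them. The shelf corners are near (222,102), (393,142), (366,265) and (193,225). Next I'll measure and make a confirming crop.

```bash
cat >> h.py <<'E'
def quad(m):
    c=max(cv2.findContours(m.astype(np.uint8),cv2.RETR_EXTERNAL,cv2.CHAIN_APPROX_NONE)[0],key=cv2.contourArea)
    h=cv2.convexHull(c)
    q=cv2.approxPolyDP(h,0.05*cv2.arcLength(h,True),True)[:,0].astype(float)
    h=c[:,0].astype(float); L=[]   # refine: fit a line to the contour along each side
    for a,b in zip(q,np.roll(q,-1,0)):
        n=np.array([a[1]-b[1],b[0]-a[0]])/np.linalg.norm(b-a); t=(h-a)@(b-a)/((b-a)@(b-a))
        s=h[(abs((h-a)@n)<3)&(t>.1)&(t<.9)]
        vx,vy,x,y=cv2.fitLine(s.astype(np.float32),cv2.DIST_HUBER,0,.01,.01).ravel()
        L.append(np.cross([x,y,1],[x+vx,y+vy,1]))
    r=np.array([np.cross(L[i-1],L[i]) for i in range(len(q))]); return r[:,:2]/r[:,2:]
def masks(p):
    H,S,V=cv2.split(cv2.cvtColor(p,cv2.COLOR_RGB2HSV))
    wood=(H>8)&(H<25)&(S>40)&(S<200)&(V>90)
    green=(H>50)&(H<80)&(S>110)&(V>60)
    white=(S<35)&(V>150)
    return wood,green,white
def biggest(m,lo,hi,box):
    n,l,s,c=cv2.connectedComponentsWithStats(m.astype(np.uint8))
    return [(l==i,s[i,4],c[i]) for i in range(1,n) if lo<s[i,4]<hi and box[0]<c[i][0]<box[2] and box[1]<c[i][1]<box[3]]
def board_pose(q,d=None):
    "pose from world corners on top face: centre, axes"
E
cat > m.py <<'E'
from h import *
import sys
def measure(D,zb=.068,box=None):
    p,K,T=D['p'],D['K'],D['T']
    w,g,wh=masks(p)
    out={}
    W=quad(max(biggest(w|0,1500,1e6,(0,0,560,420)),key=lambda a:a[1])[0])
    out['shelf']=ray(W,.06,K,T)
    hull=np.zeros(w.shape,np.uint8); cv2.fillConvexPoly(hull,cv2.convexHull(W.astype(np.float32)).astype(int),1)
    hull=cv2.dilate(hull,np.ones((61,61),np.uint8))
    wb=max(biggest(wh&(hull>0),800,1e5,(0,0,560,420)),key=lambda a:a[1])
    out['white']=ray(quad(wb[0]),zb,K,T)
    cand=biggest(g&(hull>0),200,1e5,(0,0,560,420))
    gb=min(cand,key=lambda a:np.linalg.norm(a[2]-wb[2]))
    out['green']=ray(quad(gb[0]),zb,K,T)
    out['greens']=[(a[1],a[2].round()) for a in cand]
    return out
if __name__=='__main__':
    np.set_printoptions(precision=4,suppress=True)
    for n in ('top1','scene1'):
        o=measure(np.load(f'pics/{n}.npz'))
        for k,v in o.items():
            print(n,k,v if k=='greens' else v[:,:2].tolist())
            if k!='greens':print('  sides',np.linalg.norm(v-np.roll(v,-1,0),axis=1),'mean',v.mean(0)[:2])
    p=cv2.imread('pics/top1.png')[90:280,180:410]; cv2.imwrite('pics/crop1.png',cv2.resize(p,None,fx=3,fy=3))
E
python3 m.py
```

```text
top1 shelf [[0.7882910748990295, 0.2051983693630659], [0.7038334915808028, -0.20597373380223155], [0.4098443258489453, -0.14577695167538662], [0.4940696960356223, 0.26587923733812313]]
  sides [0.4198 0.3001 0.4202 0.3004] mean [0.599  0.0298]
top1 white [[0.6072728630345747, -0.08097857046061434], [0.48240045741632215, -0.055519601242963526], [0.5136743066161371, 0.09873571950945001], [0.6385671850638924, 0.07332501004898911]]
  sides [0.1274 0.1574 0.1275 0.1574] mean [0.5605 0.0089]
top1 green [[0.5989283926479657, -0.11760432934577152], [0.4765848110197348, -0.09305218694557187], [0.48395243923174414, -0.059025660309482406], [0.6054389471965578, -0.0842490110949115]]
  sides [0.1248 0.0348 0.1241 0.034 ] mean [ 0.5412 -0.0885]
top1 greens [(np.int32(719), array([252., 119.])), (np.int32(702), array([338., 139.])), (np.int32(842), array([343., 209.]))]
scene1 shelf [[0.40967702557461294, -0.14591912403891477], [0.49469349619900116, 0.26717129394404393], [0.7941273536792066, 0.20555880363246848], [0.7092059281092049, -0.2074358560502268]]
  sides [0.4217 0.3057 0.4216 0.3058] mean [0.6019 0.0298]
scene1 white [[0.48323389175913944, -0.05483419864677047], [0.5152249031348025, 0.10072479483347613], [0.6424290361615765, 0.07539519087354418], [0.6109764964484643, -0.08120283962410185]]
  sides [0.1588 0.1297 0.1597 0.1304] mean [0.563 0.01 ]
scene1 green [[0.4858743216878749, -0.05906160381427206], [0.6085153832574358, -0.08460341196804216], [0.6018501591831243, -0.11750976841212168], [0.4781015047089965, -0.09218877796138131]]
  sides [0.1253 0.0336 0.1263 0.034 ] mean [ 0.5436 -0.0883]
scene1 greens [(np.int32(602), array([225., 195.])), (np.int32(667), array([206., 232.])), (np.int32(763), array([283., 273.]))]
```

Run:
```python
from h import *
np.set_printoptions(precision=4,suppress=True)
D=np.load('pics/top1.npz');d,K,T=D['d'],D['K'],D['T'];p=D['p']
def pt(u,v):
    z=d[v,u];r=np.array([(u-K[0,2])/K[0,0],-(v-K[1,2])/K[1,1],-1])*z
    return T[:3,:3].T@(r-T[:3,3])
for n,u,v in [('board',300,200),('green',345,210),('wood',230,210),('wood2',370,170),('jar',253,121),('jar',339,141),('flask cap',459,158),('tumbler rim',135,142),('tumbler rim',160,135),('tumbler',150,140),('blue',435,280),('yellow',237,300),('counter',100,250)]: print(n,pt(u,v),p[v,u])
```

```text
board [0.5587 0.0134 0.0683] [237 234 232]
green [ 0.5383 -0.0926  0.0696] [ 94 187 109]
wood [0.5308 0.1774 0.0586] [220 193 142]
wood2 [ 0.6352 -0.1507  0.0621] [218 192 139]
jar [0.7261 0.1265 0.1429] [ 68 182  94]
jar [ 0.6867 -0.0651  0.147 ] [ 75 183  97]
flask cap [ 0.6464 -0.3079  0.2155] [  0 174 191]
tumbler rim [0.679  0.3978 0.0951] [95 94 99]
tumbler rim [0.6956 0.3395 0.1027] [167 167 174]
tumbler [0.6981 0.3817 0.0173] [102 103 105]
blue [ 0.3764 -0.3256  0.009 ] [ 21 114 217]
yellow [0.3144 0.157  0.0096] [246 223   0]
counter [0.4257 0.497  0.0004] [19 22 21]
```

Both views agree: shelf 300.1 × 419.8 mm, board about 128 × 200 mm with its top at z = 0.068. The board is already nearly square and its green/white line is about 101 mm inside the edge. I'll check the crop and start turning the tool so both half-open fingers will push the tail edge.

View pics/crop1.png

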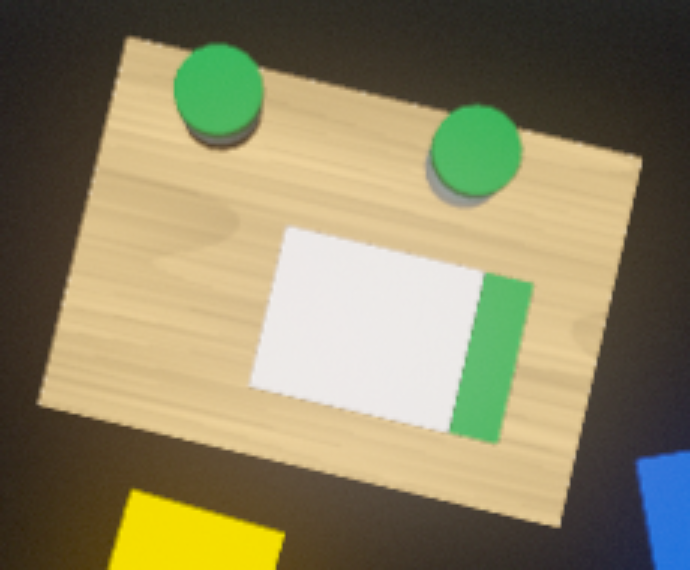

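>>> arm_command --deltas '[0.5, 0, 0, 0, 0.18, 0.5, 0, 0, 0, 0.18, 0.5, 0, 0, 0, 0.18, 0.5, 0, 0, 0, 0.18, 0.5, 0, 0, 0, 0.18, 0.5, 0, 0, 0, 0.18, 0.5, 0, 0, 0, 0.18, 0.5, 0, 0, 0, 0.18, 0.5, 0, 0, 0, 0.03, 0.5, 0, 0, 0, 0]'

```text
time: 1.35
position: [0.1862, 0.5964, 0.2223]
tool_rot: [0.774, 0.633, -0.0, 0.0]
ft_force: [-0.7, -0.4, -0.2]
grip_width: 0.0653
grip_force: 0.0
```

The crop shows the white board with its green band at crop (490,355), facing the right-hand shelf edge, with the jars beyond it. The tool yaw now matches the shelf, so I'll travel over.

>>> arm_command --deltas '[0.5, -0.032, 0.04, 0, 0, 0.5, -0.032, 0.04, 0, 0, 0.5, -0.032, 0.04, 0, 0, 0.5, -0.032, 0.04, 0, 0, 0.5, -0.032, 0.04, 0, 0, 0.5, -0.032, 0.04, 0, 0, 0.5, -0.032, 0.04, 0, 0, 0.5, -0.032, 0.04, 0, 0, 0.5, -0.032, 0.04, 0, 0, 0.5, -0.032, 0.04, 0, 0, 0.5, -0.032, 0.04, 0, 0, 0.5, -0.028, 0.036, 0, 0]'

```text
time: 2.85
position: [0.5776, 0.1271, 0.2226]
tool_rot: [0.774, 0.633, 0.0, 0.0]
ft_force: [0.7, 1.0, 0.2]
grip_width: 0.0652
grip_force: 0.0
```

>>> arm_command --deltas '[0.5, 0, 0, 0, 0, 0.5, 0, 0, 0, 0]'

```text
time: 3.1
position: [0.5756, 0.129, 0.2222]
tool_rot: [0.775, 0.632, -0.0, -0.001]
ft_force: [0.2, 1.2, 0.0]
grip_width: 0.0648
grip_force: 0.0
```

>>> arm_command --deltas '[0.5, 0, 0, 0.03, 0, 0.5, 0, 0, 0.04, 0, 0.5, 0, 0, 0.04, 0, 0.5, 0, 0, 0.03, 0, 0.5, 0, 0, 0.012, 0, 0.5, 0, 0, 0.006, 0, 0.5, 0, 0, 0, 0, 0.5, 0, 0, 0, 0]'

```text
time: 4.1
position: [0.5772, 0.1289, 0.0657]
tool_rot: [0.775, 0.632, 0.001, 0.001]
ft_force: [-0.2, -0.5, 0.1]
grip_width: 0.065
grip_force: 0.0
```

Run:
```python
from h import *
p,d,K,T=grab('wrist','wrist1.png'); print(status.get_obs()['position'],status.get_obs()['ft_force'])
```

```text
[0.57719867 0.12885466 0.06567793] [ 0.01956201  0.12788527 -0.11131484]
```

View pics/wrist1.png

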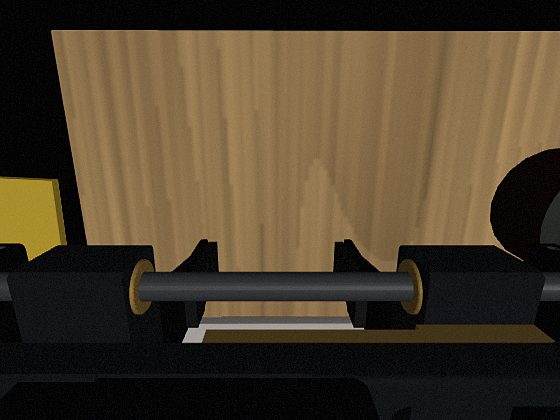

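The wrist view shows both fingertips (about (205,280) and (345,280)) just behind the white tail edge at row ~325, with the jar clear at the right. I'll lower 2.5 mm and push about 100 of the estimated 133 mm.

>>> arm_command --deltas '[0.5, 0, 0, 0.0025, 0, 0.5, -0.01, 0, 0, 0, 0.5, -0.01, 0, 0, 0, 0.5, -0.01, 0, 0, 0, 0.5, -0.01, 0, 0, 0, 0.5, -0.01, 0, 0, 0, 0.5, -0.01, 0, 0, 0, 0.5, -0.01, 0, 0, 0, 0.5, -0.01, 0, 0, 0, 0.5, -0.01, 0, 0, 0, 0.5, -0.01, 0, 0, 0, 0.5, 0, 0, 0, 0]'

```text
time: 5.65
position: [0.5562, 0.0299, 0.0621]
tool_rot: [0.775, 0.632, -0.0, 0.0]
ft_force: [0.4, 0.9, -0.3]
grip_width: 0.0651
grip_force: 0.0
```

```bash
cat > g.py <<'E'
from m import *
np.set_printoptions(precision=4,suppress=True)
s=np.array([.2013,.9795]);x=np.array([.9795,-.2013]);E=np.array([.5568,-.1759])
f=lambda P:np.c_[(P[:,:2]-E)@x,(P[:,:2]-E)@s].round(4)
n=sys.argv[1]
p,d,K,T=grab('top',n+'.png'); ob=status.get_obs()
print('tcp shelf', f(ob['position'][None]),ob['position'],ob['ft_force'])
w,g,wh=masks(p)
# green band: component nearest its expected place
c=biggest(g,300,2000,(180,90,410,280)); print([(int(a[1]),a[2].round()) for a in c])
gb=max(c,key=lambda a:a[2][1]); G=f(ray(quad(gb[0]),.068,K,T)); print('green x,y rel edge',G.tolist(), 'mean',G.mean(0))
E
python3 g.py top2
```

```text
tcp shelf [[-0.042   0.2019]] [0.5563 0.0303 0.0621] [ 0.2435  0.9311 -0.3048]
[(719, array([252., 119.])), (712, array([338., 139.])), (912, array([373., 216.]))]
green x,y rel edge [[0.0296, -0.009], [-0.0968, -0.0095], [-0.0947, 0.028], [0.0292, 0.0281]] mean [-0.0332  0.0094]
```

View pics/top2.png

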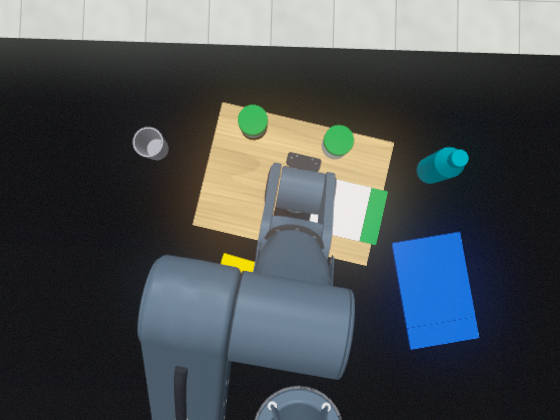

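The board is sliding straight, with its band's middle 9.4 mm inside the edge where 20 mm outside is wanted. I'll push 29 mm more.

>>> arm_command --deltas '[0.5, -0.008, 0, 0, 0, 0.5, -0.008, 0, 0, 0, 0.5, -0.007, 0, 0, 0, 0.5, -0.004, 0, 0, 0, 0.5, -0.002, 0, 0, 0, 0.5, 0, 0, 0, 0, 0.5, 0, 0, 0, 0]'

```text
time: 6.58
position: [0.5504, 0.0024, 0.062]
tool_rot: [0.775, 0.632, -0.0, -0.0]
ft_force: [-0.7, 0.7, 0.3]
grip_width: 0.0648
grip_force: 0.0
```

```bash
python3 g.py top3
```

```text
tcp shelf [[-0.0421  0.1734]] [0.5505 0.0024 0.062 ] [ 0.9119 -0.5959  0.4265]
[(719, array([252., 119.])), (715, array([338., 139.])), (940, array([385., 219.]))]
green x,y rel edge [[0.0362, 0.0002], [0.0284, -0.0368], [-0.0972, -0.0369], [-0.0973, 0.0006]] mean [-0.0325 -0.0182]
```

The board is 1.5 mm short of ideal. I'll nudge it, back off, rise, and look from both cameras.

>>> arm_command --deltas '[0.5, -0.0015, 0, 0, 0, 0.5, 0, 0, 0, 0, 0.5, 0.01, 0, 0, 0, 0.5, 0.02, 0, 0, 0, 0.5, 0, 0, -0.03, 0, 0.5, 0, 0, -0.05, 0, 0.5, 0, 0, -0.05, 0, 0.5, 0, 0, -0.03, 0, 0.5, 0, 0, 0, 0]'

```text
time: 7.75
position: [0.5581, 0.0315, 0.2248]
tool_rot: [0.774, 0.633, 0.002, 0.002]
ft_force: [0.3, 0.2, 0.2]
grip_width: 0.0652
grip_force: 0.0
```

>>> arm_command --deltas '[0.5, 0.04, -0.03, 0, 0, 0.5, 0.04, -0.03, 0, 0, 0.5, 0.04, -0.03, 0, 0, 0.5, 0.04, -0.03, 0, 0, 0.5, 0.04, -0.03, 0, 0, 0.5, 0.04, -0.03, 0, 0, 0.5, 0.04, -0.03, 0, 0, 0.5, 0.04, -0.03, 0, 0, 0.5, 0, 0, 0, 0, 0.5, 0, 0, 0, 0]'

```text
time: 9.0
position: [0.3843, 0.3916, 0.2206]
tool_rot: [0.774, 0.633, -0.002, 0.0]
ft_force: [0.2, -0.7, 0.6]
grip_width: 0.0653
grip_force: 0.0
```

```bash
python3 g.py top4; python3 -c "
from h import *
grab('scene','scene2.png')"
```

```text
tcp shelf [[-0.2826  0.5208]] [0.3849 0.3912 0.2209] [ 0.1984 -0.3445 -0.139 ]
[(719, array([252., 119.])), (707, array([338., 139.])), (926, array([385., 219.]))]
green x,y rel edge [[0.03, -0.0003], [0.0313, -0.0373], [-0.0981, -0.0377], [-0.0964, -0.0008]] mean [-0.0333 -0.019 ]
```

View pics/scene2.png

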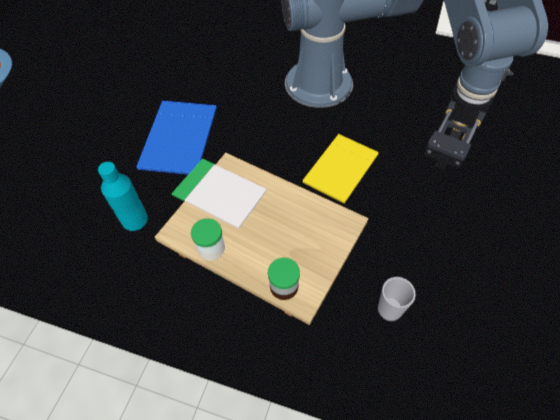

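The green band at (195,180) sticks out exactly past the shelf edge. The jars, flask and tumbler are where they were, and the arm is clear. Handing in.

```bash
python3 -c "
from rig import order
print(order.hand_in())"
```

```text
the job is handed in; nothing more can be done
None
```

The job is handed in: the board's green end measured about 38–39 mm past the shelf edge and square to it, the jars, flask and tumbler unmoved in the last pictures, and the arm clear; no verdict came back.

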